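# Clip a relay module onto the mounting rail

## Robot

A 6-joint arm with a two-finger parallel gripper is mounted at the origin on a cart in front of the work surface, level with it; the furniture and walls round the work are solid. World frame = base frame: x ahead of the robot, y to its left, z up, the work surface at z = 0. Lengths are in mm, angles in rad, forces in N, time in s.
With the tool pointing down it reaches from about 250 to 775 mm from the base axis. Payload 4 kg.
Tool frame: the origin (TCP) lies between the finger pads; the fingertips stand 11 mm ahead of it and the grasp point (between the pads) lies 8 mm behind it (r.tcp_to_tips is the distance from the TCP to the fingertips, in mm); z points along the fingers, y is the line along which they close (so a half turn about z gives the same grasp; the last joint's range is limited). The gripper opens to 94 mm and grips with 3 to 60 N. Pads are 16 mm wide; open, the fingers measure 119 mm over their backs; the gripper's body (75 mm by 177 mm) begins 78 mm behind the grasp point.
Start: joints at [-0.103, 0.087, 1.371, -0, 1.684, -0.103], TCP at [550.017, -0.006, 216.506] pointing down, gripper open.
Joint ranges: [-3.1, 3.1], [-0.76, 2.03], [0.27, 2.55], [-1.08, 4.22], [0.17, 2.65], [-2.57, 2.57]. Speed limits (rad/s): [2.79, 2.79, 3.14, 3.14, 3.14, 3.14].

## Interface

Orientations are given as a rotation vector (axis times angle).
In Python, from cell import r gives the robot as it stands. The module is installed in compiled form; this text tells all that it offers. Calls block until the motion is done:
- r.movep(position, orientation): joint-space move of the TCP to a pose.
- r.move_straight(position, frame=None, velocity=150, stop_force=None): straight line of the TCP; frame=None keeps the orientation; velocity is the mean speed in mm/s. With stop_force (N) it stops when the force on the tool has changed by that much, and returns True; else False.
- r.goto_joints(angles): joint-space move.
- r.open_gripper() and r.grab(grasp_force=None): open the fingers fully, or close them until they stop; grasp_force is the grip in N (None keeps the last).
- r.sleep(seconds).
- r.solve_ik(position, orientation): joint angles nearest the present ones, or None.
- r.camera(name): name is "scene" or "side" or "wrist"; returns a dict with "image" (400x640x3 uint8, red, green, blue), "z_map" (400x640 float32, mm along the optical axis (not along the pixel's ray), 0 where there is no reading), "vertical_fov" (degrees; the focal length in pixels is half the picture's height over the tangent of half this angle, whatever the lens; pixels are square), "cx", "cy" (the principal point, pixels), "dist" ([k1, k2, p1, p2, k3] as OpenCV has them; the pictures are not rectified), "position" and "orientation" of the camera in the world; the wrist camera has in their place "mount" (4x4, takes a point from camera to tool coordinates, whose origin is the TCP and whose axes are the flange's). Camera axes: x right, y down, z forward; pixel columns grow to the right and rows downward; lengths in mm; the calibration is good to about 2 mm. A picture is of the moment at which its call begins: read the wrist's pose just before it.
A pose or a line that the arm cannot do raises r.PlanningError and nothing moves.
- r.finish_job(): hands the job in; it is judged then, once.
Trained networks look in a picture, given as the dict that the camera call returned (one of the last four; its "shot" number tells which), for a name from the list of things; names that differ only in an ending like _2 or _b are one class to them, and where a whole thing is asked for, a point or a joint stands for the part that bears it (a point fixed in the world has none). Each returns a list of dicts, best first, with "score" (0 to 1); they miss things now and then, are a little off and sometimes report something else, mostly with a low value. They report only what shows in the picture. A call takes as long as a camera call. They do not tell look-alikes from the thing itself.
- r.boxes_of(name, picture): "location" ([row, column] in pixels, amid what is visible of it).
Readings, each from a call of its own:
- r.get_time_s(): time.
- r.get_joint_positions(): joint angles.
- r.get_dq(): joint speeds.
- r.get_joint_efforts(): joint torques, N m.
- r.get_eef_pos(): TCP position.
- r.get_eef_rot(): TCP orientation.
- r.get_force(): force on the tool from outside, world axes, zero at the start.
- r.get_torque(): the same for the moment, N m.
- r.get_opening(): finger opening in mm.
- r.get_finger_force(): force on a finger pad.
Only numpy, scipy, OpenCV 4.12 (cv2) and the standard library are available. Lean on these libraries where they do the work, as an engineer would, in place of code of your own. Each camera call takes 0.05 s, during which the arm holds its last target. There are 200 camera calls.

## Task

Fit the grey relay module onto the free middle stretch of the steel rail, about midway between the two groups of terminal blocks. Tilt it, hook its fixed lip under the rail edge nearer the robot, then keep it pushed onto that edge and rock the far side down until the orange sprung foot clicks under the other edge and the module sits flat on the rail. Do it by feel and without forcing it (the lip, seat and foot together must never press on the rail with more than 35 N), and leave the other things on the desk where they are.

Things in the scene. Friction and masses are not known exactly. Their poses are not given: they have to be found in the camera images.
- module: Loose grey relay module, 160 g, upright on the desk: 64 (x) x 36 (y) x 64 mm (z); above z = 42 mm only 44 mm long. Origin: centre of the underside; +x to its orange foot, -x to its fixed lip. The flat seat face beneath it, 10 mm above the underside, rests on the rail. Hooked, it must tilt over 16 degrees, foot side up, for the foot to clear the rail; 20 to 22 degrees is good for hooking.
- grip (a point): Point in the module to grip at, x = 0, y = 0, z = 42 mm in its frame, across the two flat sides 36 mm apart (along its y).
- corner (a point): Point in the module, x = -18.1, y = 0, z = 10 mm: inner corner where the seat face meets the cheek, a 6 mm thick wall that hangs down to the underside (at -x). The rail's edge ends up in this corner, in a slot between seat face and lip: 3.8 mm high and 3.9 mm deep, widening by 15 degrees to its mouth.
- lip (a point): Tip of the fixed lip, a point in the module: x = -14.2, y = 0, z = 3.6 mm in its frame. The lip points to +x from the cheek's inner face, is about 3 mm thick and runs over the whole 36 mm width.
- foot (a joint): Orange sprung foot under the module's +x side: 0 = out, up to 4.5 mm when pushed back to +x. Nose 20 mm wide, tip at x = 15 mm, flat top at z = 6.8 mm; below it a ramp 31 degrees off vertical, to x = 18.1 mm at z = 0. Spring 2 N at rest, 3.4 N at 4 mm: to click it over the rail edge takes 4 to 10 N down on that side; then it snaps back to 0.
- plate: Fixed aluminium plate 100 (x) x 280 (y) mm, top 10 mm over the desk, a steel top-hat rail along its y. Origin: centre of the underside; -x is the robot's side. Terminal blocks stand on the rail from 78 mm either side of the middle outwards, up to z = 66 mm; the stretch between is free. Seated, the module's origin is 15 mm above this origin, its x along this x.
- edge (a point): Nominal top edge of the rail's near flange, mid-length: x = -17.5, y = 0, z = 25 mm in the plate's frame. Rail: 35 mm wide over two outward flanges, 2.4 mm thick, each overhanging 3.8 mm. It is parallel to the plate's y, tight, but set in cross slots: truly up to 10 mm nearer or farther in plate x (height exact). This offset is not reported and must be felt or seen.
- timer: White bench timer, 66 x 66 x 19 mm, loose on the desk; origin: centre of its underside. Leave alone.
- tape: Roll of masking tape lying flat, 104 x 102 x 25 mm, loose; origin: centre of its underside. Leave alone.
- marker: White marker pen with a blue cap, lying, 17 x 135 x 16 mm, loose; origin: centre of its underside. Leave alone.
Things that resemble listed ones, but are neither listed nor needed, are in the scene too. Of the things shaped like the module, the grey one is meant.

How it is judged:
By the outcome, as a careful person would: the job done as asked, in the order asked, and still so for the second after the job is handed in, with the robot touching nothing.
It also fails if it takes over 48 s, if anything falls off the work surface, if the arm or the gripper's body presses on something with over 40 N, if the wrist force passes 120 N, or if a joint passes its speed limit or range.

## Working session

There is one attempt and no reset: what is moved stays moved. The work goes in short steps, each a Python script; the robot and the scene stay as the last script left them, time stands still between calls to the robot, and variables do not carry over. Pictures are saved under pics/ and viewed, at most 10 in all, crops included, and the job is handed in when it is done.

```bash
mkdir -p pics; cat > h.py <<'E'
import numpy as np, cv2
from scipy.spatial.transform import Rotation as R
from cell import r
def cammat(c):
    f=200/np.tan(np.radians(c['vertical_fov'])/2)
    return np.array([[f,0,c['cx']],[0,f,c['cy']],[0,0,1]]),np.array(c['dist'],float)
def campose(c,tp=None):
    if 'mount' in c:
        T=np.eye(4);T[:3,:3]=R.from_rotvec(tp[1]).as_matrix();T[:3,3]=tp[0]
        return T@np.array(c['mount'])
    T=np.eye(4);o=np.array(c['orientation'])
    T[:3,:3]=R.from_rotvec(o).as_matrix() if o.shape==(3,) else o
    T[:3,3]=c['position'];return T
def cloud(c,tp=None):
    K,d=cammat(c);v,u=np.mgrid[0:400,0:640]
    n=cv2.undistortPoints(np.stack([u,v],-1).reshape(-1,1,2).astype(float),K,d).reshape(400,640,2)
    z=c['z_map'];P=np.dstack([n*z[...,None],z]);T=campose(c,tp)
    W=P@T[:3,:3].T+T[:3,3];W[z==0]=np.nan;return W
def shot(n):
    tp=(np.array(r.get_eef_pos()),np.array(r.get_eef_rot()));c=r.camera(n);return c,cloud(c,tp)
def save(c,name,crop=None,s=1):
    im=c['image'][...,::-1]
    if crop: im=im[crop[0]:crop[1],crop[2]:crop[3]]
    cv2.imwrite('pics/'+name,cv2.resize(im,None,fx=s,fy=s,interpolation=cv2.INTER_CUBIC))
E
cat > a.py <<'E'
from h import *
print(r.get_time_s(),r.get_eef_rot())
for n in ('scene','side','wrist'):
    c,W=shot(n);save(c,n+'.png')
    print(n,c.get('position'),c.get('orientation'))
    np.save(n+'W.npy',W)
    for t in ('module','plate','timer','tape','marker'):
        for b in r.boxes_of(t,c)[:5]:
            i,j=map(int,b['location']);print(' ',t,round(b['score'],2),i,j,np.round(W[i,j]) if 0<=i<400 and 0<=j<640 else '')
E
python3 a.py; python3 -c "
import cv2,numpy as np"
```

```text
0.0 [-2.22021176e+00 -2.22024495e+00  2.12739687e-03]
scene [ -20.20759243 -624.23288695 1053.39162652] [-2.31276221  0.85328008 -0.3227529 ]
  module 0.87 155 256 [502. 280.  59.]
  module 0.73 186 275 [476. 147.  44.]
  module 0.65 177 231 [395. 265.  43.]
  plate 0.74 187 354 [672.   4.  19.]
  timer 0.69 279 373 [ 486. -264.   19.]
  timer 0.28 158 261 [510. 266.  51.]
  tape 0.64 145 286 [625. 286.  24.]
  marker 0.51 256 424 [ 648. -302.   11.]
side [ 300.88787836 -840.2253099   745.34443907] [-2.21919703  0.32876257 -0.16928759]
  module 0.86 149 229 [410. 265.  49.]
  module 0.83 171 262 [471. 148.  46.]
  module 0.56 143 268 [511. 259.  53.]
  plate 0.84 207 361 [672.  -4.   6.]
  timer 0.85 311 318 [ 482. -275.   16.]
  tape 0.85 141 312 [647. 316.   1.]
  tape 0.55 303 411 [ 654. -306.   15.]
  marker 0.94 302 406 [ 648. -298.   11.]
wrist None None
  module 0.69 29 258 [490. 159.  63.]
  plate 0.56 153 432 [680.  39.  12.]
  timer 0.79 365 285 [ 497. -259.   17.]
  tape 0.51 153 426 [670.  40.  23.]
  marker 0.61 363 385 [ 639. -257.   16.]
```

View pics/scene.png

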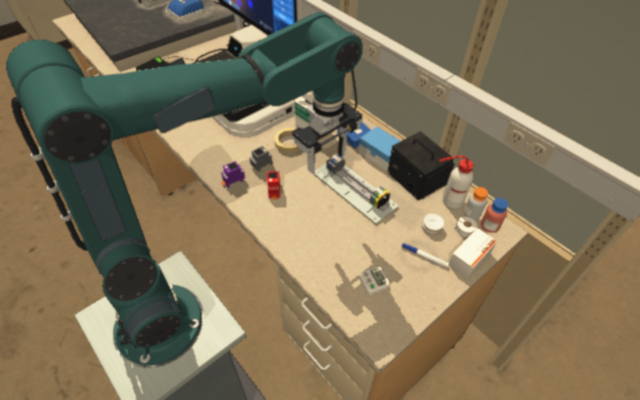

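View pics/wrist.png

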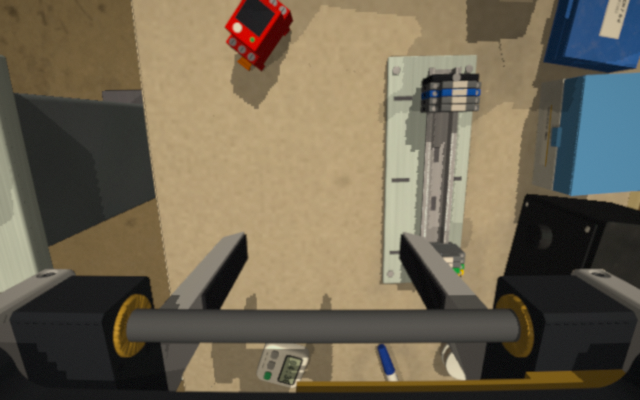

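The grey module is at scene (155,260). Its look-alikes are the purple one at (177,231) and the red one at (186,275). In the wrist view, the plate and rail sit around columns 385–478, with the rail about 422–455. The free stretch is at rows 110–245.

```bash
cat > b.py <<'E'
from h import *
W=np.load('wristW.npy')
c0=r.camera('wrist');print(np.round(c0['mount'],3))
# rail/plate profile along y bands
for y in (-40,-20,0,20,40,60):
    m=(abs(W[...,1]-y)<6)&(W[...,0]>590)&(W[...,0]<780)
    P=W[m]; a=P[(P[:,2]>5)&(P[:,2]<14)]; b=P[(P[:,2]>18)&(P[:,2]<30)]
    if len(b)>3: print(y,len(a),len(b),'plate x',np.round(np.percentile(a[:,0],[1,99]),1),'rail x',np.round(np.percentile(b[:,0],[1,99]),1),np.round(np.median(a[:,2]),1),np.round(np.percentile(b[:,2],[5,50,95]),1))
r.movep([480,205,260],r.get_eef_rot())
c,W=shot('wrist');np.save('w2.npy',W);save(c,'w2.png')
for b in r.boxes_of('module',c): print(b)
m=(W[...,2]>50)&(W[...,2]<75)&(abs(W[...,0]-505)<60)&(abs(W[...,1]-270)<50)
n,l,s,ce=cv2.connectedComponentsWithStats(m.astype(np.uint8))
for i in range(1,n):
    if s[i,4]>100:
        P=W[l==i];print(s[i],P.mean(0),cv2.minAreaRect(P[:,:2].astype(np.float32)),np.percentile(P[:,2],[5,50,95]))
print(r.get_time_s())
E
python3 b.py
```

```text
[[   0.      -0.967   -0.255   74.009]
 [   1.       0.       0.       0.964]
 [  -0.      -0.255    0.967 -167.382]
 [   0.       0.       0.       1.   ]]
-40 574 127 plate x [629.  727.1] rail x [669.4 704.9] 9.5 [19.1 24.  25.4]
-20 615 124 plate x [628.3 726.6] rail x [669.1 704.5] 9.4 [20.  24.  25.3]
0 631 128 plate x [627.9 726. ] rail x [668.5 703.9] 9.5 [19.6 24.1 25.6]
20 674 131 plate x [627.1 725.4] rail x [668.2 703.4] 9.5 [19.9 24.  25.2]
40 707 146 plate x [625.6 725.2] rail x [667.6 702.9] 9.4 [19.6 24.  25.3]
60 723 145 plate x [625.3 723.9] rail x [667.1 702.5] 9.5 [19.2 24.  25.1]
{'location': [117.1, 268.3], 'score': 0.91}
{'location': [210.4, 327.9], 'score': 0.87}
[ 337  101   40   34 1260] [518.75804502 282.89184495  63.38494057] ((519.22216796875, 282.7344055175781), (36.25957489013672, 43.042598724365234), 88.65269470214844) [61.84710361 63.43978757 64.96458832]
1.9333
```

View pics/w2.png

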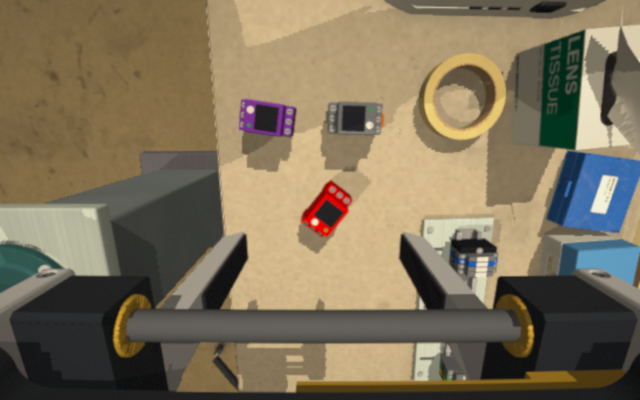

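Grey module is at (118,355) in the wrist view, its orange foot at (118,383) pointing to world +x. Purple is at (118,267) and red at (210,327). The rail runs about 9 mm far of nominal and is yawed about +1.3°. Next I'll grasp.

```bash
cat >> h.py <<'E'
G=np.diag([1.,-1,-1])
def pose(p,yaw,tilt):  # module origin p, yaw, tilt (deg, foot up) -> TCP pose
    M=R.from_euler('ZY',[yaw,-tilt],degrees=True).as_matrix()
    return np.array(p)+M@[0,0,34.], R.from_matrix(M@G).as_rotvec()
def pose_c(c,yaw,tilt,gx=0): # same, with inner corner at c
    M=R.from_euler('ZY',[yaw,-tilt],degrees=True).as_matrix()
    return pose(np.array(c)-M@[-18.1-gx,0,10.],yaw,tilt)
def F(): return np.round(r.get_force(),1)
E
cat > c.py <<'E'
from h import *
for f in ('wristW','w2','sceneW','sideW'):
    W=np.load(f+'.npy');x,y,z=W[...,0],W[...,1],W[...,2]
    m=(z>6)&(z<13)&(x>627)&(x<660)&(abs(y)<220); print(f,'plate y',np.round(np.percentile(y[m],[.5,99.5]),1) if m.sum()>20 else None, end=' ')
    for s in (1,-1):
        m=(z>45)&(z<70)&(x>650)&(x<715)&(y*s>20)&(y*s<170)
        if m.sum()>20: print('blk',np.round(np.percentile(y[m],[2,98]),1),end=' ')
    print()
W=np.load('w2.npy');m=(W[...,2]>36)&(abs(W[...,0]-519)<50)&(abs(W[...,1]-283)<35)
print(cv2.minAreaRect(W[m][:,:2].astype(np.float32)))
p=[519,282.8]
r.movep(*pose([*p,120],-1.35,0)); r.move_straight(pose([*p,0],-1.35,0)[0],velocity=120)
r.grab(50); print(r.get_opening(),r.get_finger_force(),F(),r.get_eef_pos(),r.get_time_s())
r.move_straight(pose([*p,90],-1.35,0)[0],velocity=150);print(r.get_opening(),F(),r.get_time_s())
c,_=shot('wrist');save(c,'w3.png')
E
python3 c.py
```

```text
wristW plate y [-131.9  145.1] blk [ 86.2 121.3] blk [-95.9 -69.5] 
w2 plate y [-132.3  146.1] blk [ 87. 123.] blk [-87.9 -69.9] 
sceneW plate y [-133.4  142.4] blk [ 83.6 118.1] blk [-108.9  -72.3] 
sideW plate y [-135.6  142.8] blk [ 81.8 115.5] blk [-109.2  -72.7] 
((519.3202514648438, 282.95648193359375), (36.386573791503906, 62.48196029663086), 89.12794494628906)
35.86901238755062 49.99528259038925 [-1.3 -0.3  0.4] [518.96581754 282.71570936  33.95157873] 5.5167
36.11523573171562 [-0.2  0.4 -2.9] 6.2667
```

View pics/w3.png

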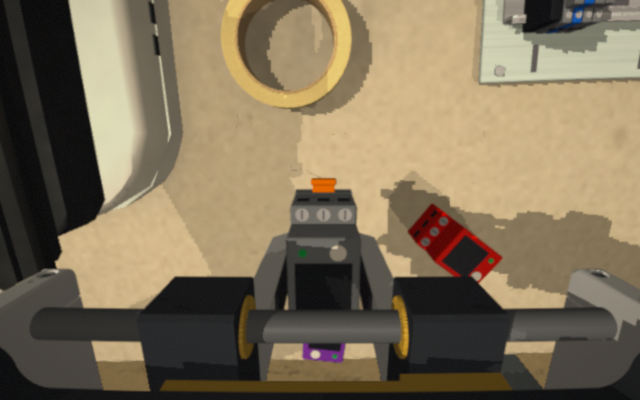

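The wrist view shows the grey module held between the fingers at (250,325), orange foot forward at (184,323). Next: tilt it, go to the rail, and feel for the near edge.

```bash
cat > d.py <<'E'
from h import *
Y=6;ex=668.4;yaw=1.29;T=21
p,o=pose_c([ex-12,Y,110],yaw,T); r.movep(p,o); r.sleep(.2)
p1,_=pose_c([ex-12,Y,25.3],yaw,T)
p1h=p1+[0,0,12]
r.move_straight(p1h,velocity=150)
c,W=shot('wrist');save(c,'w4.png');np.save('w4.npy',W)
print('F free',F(),r.get_time_s())
print('touch down?',r.move_straight(p1,velocity=30,stop_force=3),F(),r.get_eef_pos()-p1)
f0=np.array(r.get_force())
d=R.from_euler('z',yaw,degrees=True).apply([1,0,0])
hit=r.move_straight(p1+d*18,velocity=12,stop_force=2.5)
e=np.array(r.get_eef_pos());print('push',hit,e-p1,F()-f0,r.get_torque(),r.get_time_s())
np.save('st.npy',np.r_[e,f0])
E
python3 d.py
```

```text
F free [-0.  -0.2 -1.4] 8.3917
touch down? False [-0.2  0.7 -2.1] [-0.167235   -0.01784054 -0.3454309 ]
push True [ 9.2451878   0.32503638 -1.45253898] [ 0.44901395 -1.38128904  5.54891849] [-0.01039191 -0.09173352 -0.02051736] 9.85
```

```bash
cat > e.py <<'E'
from h import *
for i in range(3):
    print(r.get_eef_pos(),F(),R.from_rotvec(r.get_eef_rot()).as_matrix()[:,2].round(3),r.get_opening());r.sleep(.05)
c,W=shot('side');save(c,'s5.png',(150,260,300,430),5)
E
python3 e.py
python3 -c "
from h import *
print(pose_c([668.4-12,6,25.3],1.29,21), R.from_rotvec(pose_c([668.4-12,6,25.3],1.29,21)[1]).as_matrix()[:,2])"
```

```text
[673.94005989   6.51182489  52.73985114] [ 0.2 -0.7  3.4] [ 0.355  0.008 -0.935] 35.63574209628207
[673.99807139   6.51359919  52.74096918] [-0.3  0.   1.5] [ 0.355  0.008 -0.935] 35.95859535548154
[673.97566658   6.49049399  52.73310891] [0.1 0.3 1.8] [ 0.355  0.008 -0.935] 35.68866729728602
(array([664.69487209,   6.18678851,  54.19239012]), array([-3.08476321, -0.0347278 , -0.57172707])) [ 0.35827712  0.00806788 -0.93358043]
```

View pics/s5.png

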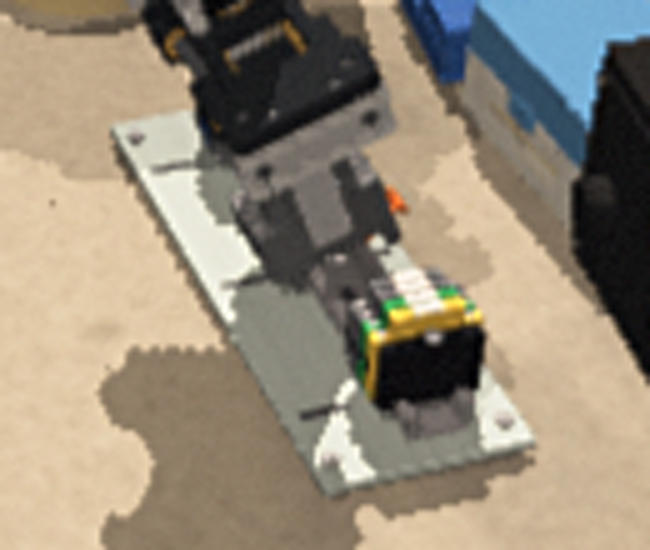

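View pics/w4.png

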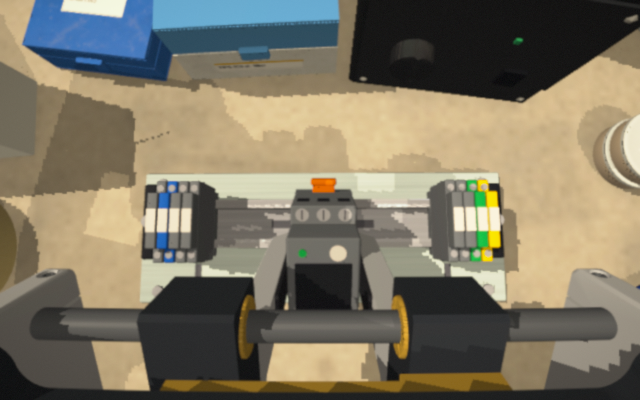

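The side crop shows the module tilted over the rail mid-stretch, foot (200,395) up. The wrist view shows it centred between the blocks, which end at columns 215 and 430. The corner sits 1.4 mm low and the seat touches the flange, so I'll lift slightly and push further in.

```bash
cat > f.py <<'E'
from h import *
yaw=1.29
d=R.from_euler('z',yaw,degrees=True).apply([1,0,0])
def rep(s):
    e=np.array(r.get_eef_pos());M=R.from_rotvec(r.get_eef_rot()).as_matrix()@G
    C=e+M@[-18.1,0,10-34.]; print(s,'C',C.round(2),'tilt',np.degrees(np.arcsin(M[2,0])).round(2),'F',F(),'t',round(r.get_time_s(),2));return C
rep('start')
for C in ([665.3,6,25.4],):
    p,o=pose_c(C,yaw,21); print(r.move_straight(p,frame=o,velocity=10,stop_force=5)); rep('cmd %s'%C); r.sleep(.15); rep('settled')
f0=np.array(r.get_force())
print(r.move_straight(p+8*d,velocity=8,stop_force=4)); rep('pushed'); r.sleep(.15); rep('settled')
E
python3 f.py
```

```text
start C [665.54   6.29  23.8 ] tilt 20.82 F [0.7 0.5 2.5] t 10.05
False
cmd [665.3, 6, 25.4] C [664.4    6.06  24.3 ] tilt 20.88 F [ 0.4 -1.3 -1.8] t 10.48
settled C [664.89   6.06  24.85] tilt 20.94 F [-0.2  0.3 -2. ] t 10.63
True
pushed C [665.48   6.1   23.81] tilt 20.74 F [0.5 0.2 3.5] t 11.09
settled C [665.51   6.09  23.82] tilt 20.76 F [0.4 1.1 3.6] t 11.24
```

```bash
cat >> h.py <<'E'
def state():
    e=np.array(r.get_eef_pos());M=R.from_rotvec(r.get_eef_rot()).as_matrix()@G
    return e+M@[-18.1,0,10-34.],np.degrees(np.arcsin(M[2,0]))
def go(cmd,tilt,v=8,sf=None,settle=.12):
    p,o=pose_c(cmd,1.29,tilt);h=r.move_straight(p,frame=o,velocity=v,stop_force=sf);r.sleep(settle)
    C,t=state();f=np.mean([r.get_force() for _ in range(4)],0)
    print('cmd',np.round(cmd,2),'C',C.round(2),'tilt',round(t,2),'F',f.round(1),'hit' if h else '','t',round(r.get_time_s(),2));return C,t,f
E
cat > g.py <<'E'
from h import *
cmd=np.array([664.5,6.,26.0])
C,t,f=go(cmd,21.2)
for gx in (664.8,665.8,666.6,667.3,668.,668.7,669.4,670,670.6):
    cmd+= [gx-C[0],0,.7*(25.3-C[2])]
    C,t,f=go(cmd,21.2,sf=6)
    if f[0]<-3 or abs(f[2]+1.6)>6: break
E
python3 g.py
```

```text
cmd [664.5   6.   26. ] C [664.3    6.01  25.71] tilt 21.17 F [-0.4  0.4 -1.5]  t 11.95
cmd [665.     6.    25.71] C [665.     6.02  25.7 ] tilt 21.2 F [-0.3 -0.  -1.7]  t 12.32
cmd [665.79   6.    25.43] C [665.79   6.01  25.41] tilt 21.2 F [ 1.2  1.  -1.3]  t 12.69
cmd [666.6    6.    25.36] C [666.39   6.02  25.26] tilt 21.17 F [-0.8  0.1 -2.4]  t 13.06
cmd [667.51   6.    25.38] C [666.52   6.03  25.05] tilt 21.07 F [-5.3 -0.4  1.5]  t 13.44
```

```bash
cat > i.py <<'E'
from h import *
cmd=np.array([666.6,6.,25.3])
go(cmd,21.2)
for dz in (.5,1.,1.5,2.):
    C,t,f=go(cmd+[0,0,dz],21.2,sf=6)
    if f[2]<-5: break
E
python3 i.py
```

```text
cmd [666.6   6.   25.3] C [666.42   5.99  25.06] tilt 21.17 F [-2.9  0.1 -1.2]  t 13.82
cmd [666.6   6.   25.8] C [666.41   6.03  25.45] tilt 21.17 F [-2.1  0.  -2.1]  t 14.19
cmd [666.6   6.   26.3] C [666.39   6.01  26.04] tilt 21.17 F [-1.9  0.9 -3.5]  t 14.56
cmd [666.6   6.   26.8] C [666.35   6.03  26.15] tilt 21.15 F [ 1.  -0.8 -7.2]  t 14.93
```

Lifting by 0.7 mm made the flange catch the lip, so it is hooked. Now I'll rock it down in steps with a light push.

```bash
cat > j.py <<'E'
from h import *
r.grab(60)
ed=667.4;bias=.5
for th in (20,18,16,14,12,10,8,6,4.5,3,1.5,0):
    k=np.tan(np.radians(th))
    cmd=[ed-2.4*k+bias,6,25.15-2.4*k*k]
    C,t,f=go(cmd,th,settle=.1)
    print('   ty',round(r.get_torque()[1],3))
    if f[0]>-1.5: bias+=.25
    elif f[0]<-6: bias-=.25
    if np.linalg.norm(f+[0,0,1.6])>16: print('stop');break
E
python3 j.py
```

```text
cmd [667.03   6.    24.83] C [666.64   6.04  26.12] tilt 19.93 F [-6.2 -0.5  1.4]  t 15.69
   ty 1.508
cmd [666.87   6.    24.9 ] C [666.84   6.04  26.32] tilt 18.0 F [-5.6  0.4 -0.3]  t 16.05
   ty 1.42
cmd [666.96   6.    24.95] C [667.02   6.07  26.22] tilt 16.02 F [-5.3 -1.   0.4]  t 16.44
   ty 1.387
cmd [667.05   6.    25.  ] C [667.18   6.1   26.1 ] tilt 14.04 F [-6.  -0.2  0.8]  t 16.83
   ty 1.295
cmd [667.14   6.    25.04] C [667.37   6.07  26.05] tilt 12.06 F [-5.5  0.1  1.1]  t 17.23
   ty 1.257
cmd [667.23   6.    25.08] C [667.59   6.09  26.32] tilt 10.08 F [-5.9  0.8  1.9]  t 17.62
   ty 1.275
cmd [667.31   6.    25.1 ] C [667.74   6.08  26.51] tilt 8.08 F [-6.4 -0.5  2.4]  t 18.01
   ty 1.339
cmd [667.15   6.    25.12] C [667.92   6.07  26.64] tilt 6.13 F [-5.2  0.4  3. ]  t 18.37
   ty 1.21
cmd [667.21   6.    25.14] C [668.05   6.05  26.67] tilt 4.65 F [-6.6 -0.5  4.7]  t 18.73
   ty 1.25
cmd [667.02   6.    25.14] C [668.13   6.03  26.26] tilt 3.19 F [-2.9  0.2  3.2]  t 19.07
   ty 0.746
cmd [667.09   6.    25.15] C [668.12   5.93  25.3 ] tilt 1.67 F [1.  0.1 0.8]  t 19.43
   ty 0.111
cmd [667.4    6.    25.15] C [667.86   5.87  24.97] tilt 0.08 F [0.8 0.4 0.2]  t 19.82
   ty -0.073
```

```bash
cat > k.py <<'E'
from h import *
C,_,_=go([667.9,6,24.4],0,sf=7)
for z in (25.2,25.8,26.4):
    C,t,f=go([667.9,6,z],0,sf=6)
    if f[2]<-5.5: break
go([667.9,6,25.0],0)
c,W=shot('wrist');save(c,'w6.png')
c,W=shot('side');save(c,'s6.png',(150,260,300,430),5)
E
python3 k.py
```

```text
cmd [667.9   6.   24.4] C [667.83   5.91  24.94] tilt 0.01 F [ 0.  -0.5  3.7]  t 20.2
cmd [667.9   6.   25.2] C [667.77   5.92  24.97] tilt -0.02 F [-0.7 -1.7  1.4]  t 20.57
cmd [667.9   6.   25.8] C [667.54   6.15  25.03] tilt -0.06 F [ 0.6 -0.3 -1.8]  t 20.93
cmd [667.9   6.   26.4] C [667.53   6.16  25.83] tilt -0.06 F [ 0.1  1.2 -3.2]  t 21.3
cmd [667.9   6.   25. ] C [668.02   5.97  25.18] tilt 0.02 F [ 0.4  0.  -1.9]  t 21.74
```

View pics/s6.png

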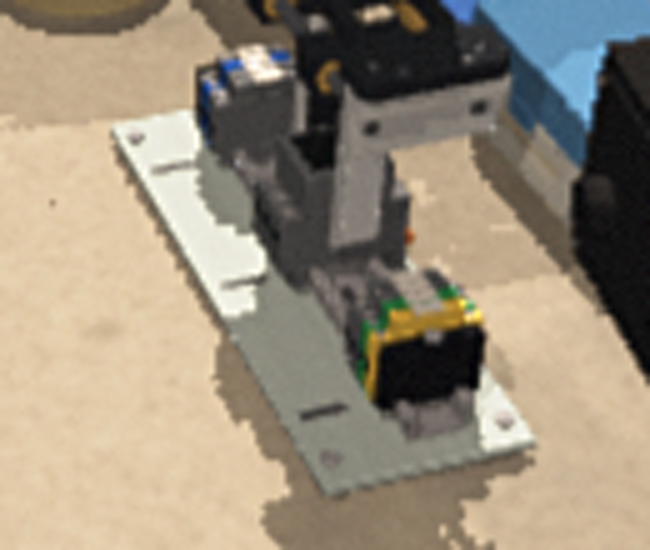

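The side crop shows the module upright on the rail beside the far block group, foot at (238,408) down. The lift stopped at about +0.85 mm, which matches the clicked play of 0.8 mm. I'll confirm with a slightly firmer tug.

```bash
cat > l.py <<'E'
from h import *
go([667.9,6,26.4],0,sf=6)
for z in (27,27.5):
    C,t,f=go([667.9,6,z],0,sf=8)
    if f[2]<-6: break
go([667.9,6,24.6],0,sf=8)
E
python3 l.py
```

```text
cmd [667.9   6.   26.4] C [667.69   6.    25.9 ] tilt -0.04 F [ 1.2  0.8 -5.4]  t 22.28
cmd [667.9   6.   27. ] C [667.48   6.01  26.01] tilt -0.08 F [ 0.8 -0.4 -9.6]  t 22.65
cmd [667.9   6.   24.6] C [668.21   6.01  25.66] tilt 0.06 F [-0.3 -0.8 -0.7]  t 23.22
```

The module holds against a 10 N pull, so it has clicked. Now I'll seat it, release, retreat and check.

```bash
cat > m.py <<'E'
from h import *
go([667.9,6,24.6],0,sf=9,settle=.2)
go([667.9,6,24.4],0,sf=9,settle=.2)
r.open_gripper();r.sleep(.2)
p,o=pose_c([667.9,6,175],1.29,0); r.move_straight(p,frame=o,velocity=150)
r.movep([620,5,250],o);r.sleep(.2)
c,W=shot('wrist');save(c,'w7.png');np.save('w7.npy',W)
m=(W[...,2]>65)&(W[...,2]<95)&(abs(W[...,0]-685)<45)&(abs(W[...,1]-6)<30)
P=W[m];print(cv2.minAreaRect(P[:,:2].astype(np.float32)),np.percentile(P[:,2],[5,50,95]))
A=np.c_[P[:,:2]-P[:,:2].mean(0),np.ones(len(P))];print(np.degrees(np.linalg.lstsq(A,P[:,2],rcond=None)[0][:2]),P[:,2].mean(),r.get_time_s())
E
python3 m.py
```

```text
cmd [667.9   6.   24.6] C [668.18   6.01  24.97] tilt 0.04 F [0.3 0.1 0.3]  t 23.67
cmd [667.9   6.   24.4] C [668.18   5.98  24.95] tilt 0.05 F [-2.1  0.1  1.8]  t 24.12
((686.9673461914062, 6.058073997497559), (43.58232879638672, 35.406158447265625), 0.4683799147605896) [76.94135862 78.54992312 79.96631232]
[-0.69480432 -0.13422975] 78.51274931330322 27.15
```

View pics/w7.png

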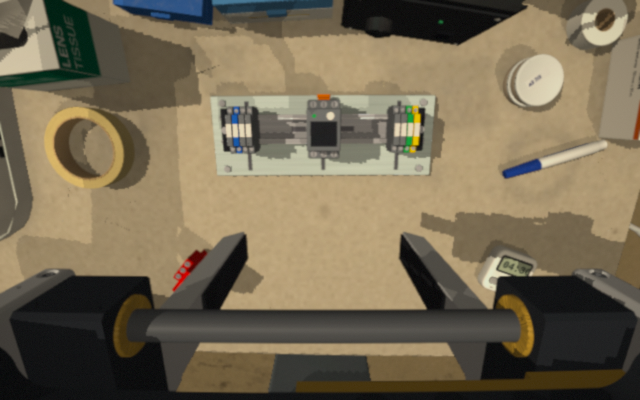

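The wrist view shows the module at (128,323), midway between the blocks that end at columns 258 and 388. Its top is at 78.5 mm (79 expected), tilted under 1° as measured. The tape, marker and timer look untouched.

```bash
python3 -c "
from cell import r
print(r.finish_job())"
```

```text
the job is handed in; nothing more can be done
None
```

The grey module is clicked onto the rail, flat and midway between the terminal blocks (it held against about a 10 N pull); the job was handed in at about 27 s, with wrist forces under 10 N at every reading and the other items left alone.

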